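# Clamp the telescoping tube brush and hold it drawn out to its second stop

### The job

On the craft table, crank the blue bench clamp clockwise until its crank comes to its stop, so that the red jaw pad grips the yellow sleeve of the tube brush firmly and the sleeve stays where it lies. Then squeeze the red button in the brush's orange grip, pull the grip straight out past the first stop to the second stop (as far as it goes), and finish while still holding it there with the button squeezed, because a spring draws it back. Leave the other things on the table alone.

Things in the scene. Friction and masses are not known exactly. Their poses are not given: they have to be found in the camera images.
- clamp: Blue C-frame bench clamp fixed to the table; base plate 170 x 120 mm. Origin on the table right under the upright screw's axis. In its frame: z up; the aluminium channel for the sleeve runs along y (100 mm long, floor 38 mm above the table, side walls 12 mm high); the column stands at x from -100 to -70 mm, the top arm lies above the channel up to z = 128 mm.
- crank_axis (a point): Point on the crank's upright axis, 168 mm above the table, level with the middle of the crank's knob.
- crank_knob (a point): Middle of the crank's upright green knob: 20 mm diameter, 38 mm high (149 to 187 mm above the table), free to spin on its pin, 45 mm out from the crank's axis. Below it is only the flat crank arm (top 147 mm above the table). It moves in a level circle round crank_axis and stays at its height.
- crank (a joint): Turning angle of the crank in rad, 0 to 6.25; grows as it turns clockwise seen from above, which lowers the jaw 4 mm per rad. At about 4.5 the pad touches the sleeve, then it presses harder by about 20 N per rad; 6.25 is the crank's hard stop (about 35 N). It stays where it is left. Needs about 4 N at the knob, rising to 7 N at the end.
- jaw_pad: Sprung red jaw pad under the screw, 32 x 42 x 8 mm; origin at the centre of its underside, which comes down on the sleeve's top (62 mm above the table).
- brush: Tube brush: loose square yellow sleeve, 24 x 180 x 24 mm, lying in the clamp's channel. Origin at the centre of the sleeve's underside; y along the sleeve; the steel rod with orange grip and blue-and-white brush head slides out of its -y end. All of it about 0.38 kg.
- grip (a point): Centre of the orange grip on the rod, between sleeve and brush head, 50 mm above the table, on the sleeve's axis; 125 mm from the sleeve's centre towards the sleeve's own -y when pushed in. The grip is 50 mm long (along the sleeve's y), 28 mm wide (x) and 26 mm high; the brush head (34 mm diameter, 15 to 55 mm beyond the grip's far end) follows it.
- button_face (a point): Centre of the outer face of the red button in the middle of the grip's +x side (brush frame): 26 mm long, 16 mm high, standing 6 mm proud of the side. Pinching the grip across its width, over the button, pushes it in.
- button (a joint): How far the button is pressed in, m: 0 out, 0.005 fully in. About 6 N presses it fully; it springs out again. The catch is free from about 0.0035.
- telescope (a joint): How far the rod is drawn out, m: 0 pushed in, 0.055 first stop, 0.110 second stop, the end of its travel. With the button out, a catch blocks it at 0 and at the first stop. With the button in, a spring of 4 N (pushed in) to 6 N (drawn out) pulls it back, plus about 1 N of friction. The sleeve slides along in the channel if it is not clamped; fully clamped it resists a pull of roughly 25 N.
- tube: Bystander: upright cardboard tube with red cap, 57 mm diameter, 187 mm high. Origin at the centre of its underside.
- tub_a: Bystander: small clear open tub, 90 x 90 x 50 mm. Origin at the centre of its underside.
- tub_b: Bystander: small red open tub, 90 x 90 x 50 mm. Origin at the centre of its underside.
- tub_c: Bystander: small green open tub, 90 x 90 x 50 mm. Origin at the centre of its underside.
- bowl: Bystander: orange bowl, 170 mm across, 60 mm high. Origin at the centre of its underside.
- glue: Bystander: white glue stick with orange cap, 34 mm diameter, 85 mm high. Origin at the centre of its underside.
- scoop: Bystander: turquoise scoop, cup 54 mm across, 28 mm high, handle 80 mm along its -y. Origin at the centre of its underside (of the cup).
- marker: Bystander: blue marker lying down, 120 mm long along its y, 16 mm thick. Origin at the centre of its underside.
There are look-alikes about, which are no part of the job. What is shaped like the clamp but black is not meant.

How it is judged:
On the way, in this order (a step that is already met when the one before it is completed fails the run):
1. the clamp's jaw pad presses firmly on the sleeve, the rod still pushed in (contact force between jaw_pad and brush above 12 N and value of joint telescope below 0.01 m), for 0.2 s.
2. the button is squeezed by the fingers with the rod still pushed in (value of joint button above 0.0035 m and value of joint telescope below 0.03 m and contact force between the fingers and brush above 2 N), for 0.1 s.
3. the rod is drawn past the first stop (value of joint telescope above 0.065 m and contact force between jaw_pad and brush above 12 N), for 0.1 s.
At the end, for the whole second after the job is handed in: The rod is held drawn out to the second stop (over 104 of 110 mm) by the fingers (over 3 N) with the button squeezed (over 3.5 of 5 mm), the jaw pad presses on the sleeve with over 12 N, and the sleeve lies at rest within 15 mm of where it was (value of joint telescope above 0.104 m and value of joint button above 0.0035 m and contact force between the fingers and brush above 3 N and contact force between jaw_pad and brush above 12 N and distance of brush from where it was at the start of the episode below 0.015 m and linear speed of brush below 0.02 m/s); the arm keeps its last pose, push and grip.
It fails at once if another thing on the table is pushed more than 30 mm or knocked over (distance of any of tube, tub_a, tub_b, tub_c, bowl, glue, scoop, marker from where it was at the start of the episode above 0.03 m or angle between any of tube, tub_a, tub_b, tub_c, bowl, glue, scoop, marker's own z axis and vertical above 0.7 rad).
It also fails if it takes over 48 s, if anything falls off the work surface, if the arm or the gripper's body presses on something with over 40 N, if the wrist force passes 120 N, or if a joint passes its speed limit or range.

### The arm

A 7-joint arm with a two-finger parallel gripper is mounted at the origin on the work surface. World frame = base frame: x ahead of the robot, y to its left, z up, the work surface at z = 0. Lengths are in m, angles in rad, forces in N, time in s.
With the tool pointing down it reaches from about 0.4 to 0.85 m from the base axis. Payload 10.4 kg.
Tool frame: the origin (TCP) lies on the front face of the gripper's body, between the roots of the fingers; the fingertips stand 73 mm ahead of it and the grasp point (between the pads) lies 54 mm ahead of it; x points along the fingers, y is the direction in which the jaws open and shut, and the axes are right-handed (so a half turn about x gives the same grasp; the last joint's range is limited). The gripper opens to 85 mm and grips with 20 to 120 N. Pads are 22 mm wide; open, the fingers measure 114 mm over their backs; the gripper's body (76 mm by 85 mm) begins 54 mm behind the grasp point. The pads swing forward as they close: fully open they stand 13 mm farther back than shut.
Start: joints at [-1.149, 0.332, -0.065, 1.46, 0.022, 1.35, -0.088], TCP at [0.269, 0.564, 0.304] pointing down, gripper open.
Joint ranges: [-2.6, 2.6], [-0.5, 2.12], [-1.47, 1.34], [0.16, 2.42], [-1.27, 4.41], [0.06, 2.06], [-2.6, 2.6]. Speed limits (rad/s): [2.22, 2.22, 2.79, 2.79, 3.14, 3.14, 3.14].

### API

Orientations are given as a unit quaternion [x, y, z, w].
In Python, from workcell import manip gives the robot as it stands. The module is installed in compiled form; this text tells all that it offers.
- The arm moves only by the tool arm_command, never from a script. Its argument "moves" is a list that holds one entry, the list of rows, each a list of 5 numbers: the closure, from 0 (fully open) to 1 (shut), then the shift along the tool's x, y, z in units of 25 mm (1.0 is 25 mm), then the turn about the tool's x in degrees. A call has 1 to 12 rows; each row shifts and turns the commanded pose from where the row before left it, along the tool's axes as they then stand; what a row does not reach is not made up. A row lasts 1/12 s, in which the tool goes at most 41.7 mm and 7.16 degrees, less where a joint would pass 70% of its speed; a pose out of reach is approached as far as the arm can. A call is refused whole if a number of a shift passes 1 or a number of a turn 7.16, either way. A call with a gripper value outside its range is refused whole. The fingers move at their own pace and stop on an object; "force" is the grip in N (left out, the last holds). Time passes only in rows, so rows that do not move let the fingers close. It gives the time, the measured TCP pose, the force and the opening at its end, in the units of the state.
- manip.get_obs(): the state, without advancing time (a new reading comes with each control period).
- manip.camera(name): name is "side" or "top" or "wrist"; returns the picture (400x640x3 uint8, red, green, blue); there is no depth.
- manip.camera_info(name): a dict with "vfov" (degrees; the focal length in pixels is half the picture's height over the tangent of half this angle, whatever the lens; pixels are square), "cx", "cy" (the principal point, pixels), "pose" (4x4, takes a point from camera to world coordinates). Camera axes: x right, y down, z forward; pixel columns grow to the right and rows downward; lengths in m; the calibration is good to about 2 mm. A picture is of the moment at which its call begins: read the wrist's pose just before it. camera_info takes no time and is no camera call; for the wrist camera it gives the pose at the moment of the call.
- manip.hand_in(): hands the job in, once; it reports no verdict.
Trained networks look in the newest picture that a camera, given by its name, has taken for a name from the list of things; names that differ only in an ending like _2 or _b are one class to them, and where a whole thing is asked for, a point or a joint stands for the part that bears it (a point fixed in the world has none). Each returns a list of dicts, best first, with "confidence" (0 to 1); they miss things now and then, are a little off and sometimes report something else, mostly with a low value. They report only what shows in the picture. A call takes as long as a camera call. They do not tell look-alikes from the thing itself.
- manip.regions_of(query, camera): "mask" (400x640 bool, what is visible of it) and "rect" ([left, top, right, bottom] in pixels, round what is visible of it).
- manip.pinpoint(query, camera): "pixel" ([row, column] in pixels: a listed point, or the origin of a listed thing).
The state is a dict: "clock": time; "joint_pos": joint angles; "joint_velocities": joint speeds; "tau": joint torques, N m; "position": TCP position; "ee_rot": TCP orientation; "ft_force": force on the tool from outside, world axes, zero at the start; "torque": the same for the moment, N m; "grip_width": opening from 0.0 (shut) to 1.0 (fully open).
Only numpy, scipy, OpenCV 4.12 (cv2) and the standard library are available. Lean on these libraries where they do the work, as an engineer would, in place of code of your own. Each camera call takes 0.05 s, during which the arm holds its last target.

## Working session

There is one attempt and no reset: what is moved stays moved. The work goes in short steps, Python scripts to look and compute and a tool call to move; the robot and the scene stay as the last step left them, time stands still between calls to the robot, and variables do not carry over. Pictures are saved under pics/ and viewed, and the job is handed in when it is done.

Besides the shell and the picture viewer there is one more tool, called after "Request:" as name([rows], argument=value, ...), one row to a line, values as JSON. arm_command: Moves the arm, as the interface text tells. Its arguments: {"type":"object","properties":{"moves":{"type":"array","items":{"type":"array","items":{"type":"array","items":{"type":"number"}}}},"force":{"type":"number"}},"required":["moves"]}

```bash
mkdir -p pics; ls; python3 - <<'E'
from workcell import manip
import cv2,numpy as np
o=manip.get_obs(); print({k:np.round(v,3) for k,v in o.items()})
for c in ["side","top","wrist"]:
    im=manip.camera(c); cv2.imwrite(f"pics/{c}0.png",im[:,:,::-1])
    i=manip.camera_info(c); print(c,i["vfov"],i["cx"],i["cy"],np.round(i["pose"],3).tolist())
E
```

```text
pics
{'clock': np.float64(0.0), 'joint_pos': array([-1.149,  0.333, -0.065,  1.461,  0.022,  1.35 , -0.089]), 'joint_velocities': array([ 0.001, -0.   , -0.002, -0.   , -0.002,  0.001, -0.   ]), 'tau': array([ 1.0000e-03, -6.2545e+01,  5.0000e-02, -3.9159e+01,  1.6000e-02,
        1.0000e-02,  0.0000e+00]), 'position': array([0.269, 0.564, 0.303]), 'ee_rot': array([ 0.155,  0.69 , -0.156,  0.69 ]), 'ft_force': array([ 0.317, -0.363,  0.758]), 'torque': array([0.011, 0.021, 0.028]), 'grip_width': np.float64(1.0)}
side 53.870850730554935 316.6926544221606 201.60390717202986 [[0.931, -0.22, 0.292, 0.167], [-0.365, -0.542, 0.757, -0.845], [-0.008, -0.811, -0.585, 0.794], [0.0, 0.0, 0.0, 1.0]]
top 42.06855340164518 321.7348162242596 197.61165412838844 [[-0.028, -0.996, 0.08, 0.424], [-0.999, 0.03, 0.014, 0.011], [-0.017, -0.08, -0.997, 1.524], [0.0, 0.0, 0.0, 1.0]]
wrist 63.438891752742066 315.3658891225864 198.80553154861462 [[0.43, 0.855, 0.291, 0.194], [0.903, -0.407, -0.139, 0.599], [-0.001, 0.322, -0.947, 0.373], [0.0, 0.0, 0.0, 1.0]]
```

View pics/side0.png

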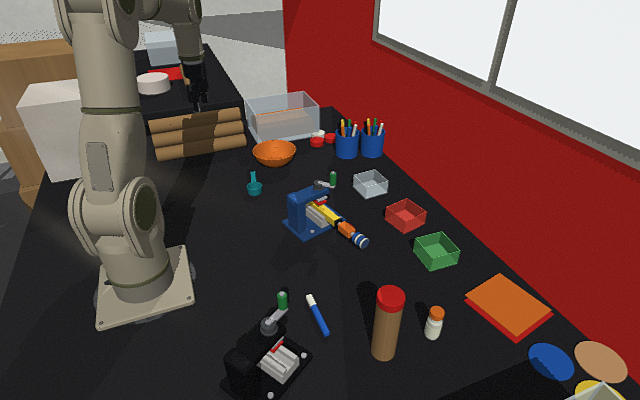

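View pics/top0.png

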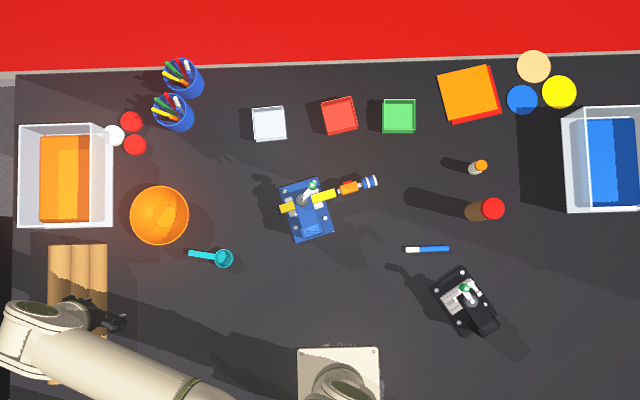

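```bash
cat > h.py <<'E'
from workcell import manip
import numpy as np, cv2
def ray(cam,row,col):
    i=manip.camera_info(cam); f=200/np.tan(np.radians(i["vfov"]/2)); P=np.array(i["pose"])
    d=P[:3,:3]@np.array([(col-i["cx"])/f,(row-i["cy"])/f,1]); return P[:3,3],d
def atz(cam,row,col,z):
    p,d=ray(cam,row,col); return p+d*(z-p[2])/d[2]
def proj(cam,X):
    i=manip.camera_info(cam); f=200/np.tan(np.radians(i["vfov"]/2)); P=np.array(i["pose"])
    c=P[:3,:3].T@(np.array(X)-P[:3,3]); return [i["cy"]+f*c[1]/c[2], i["cx"]+f*c[0]/c[2]]
E
python3 - <<'E'
from h import *
for cam in ["top","side"]:
  for q,z in [("crank_knob",.168),("crank_axis",.168),("clamp",0),("grip",.05),("button_face",.05),("brush",.038)]:
    for r in manip.pinpoint(q,cam)[:3]:
        print(cam,q,round(r["confidence"],2),np.round(r["pixel"],1),np.round(atz(cam,*r["pixel"],z),3))
E
```

```text
top crank_knob 0.63 [285.7 464.4] [ 0.295 -0.33   0.168]
top crank_knob 0.58 [185.1 313. ] [0.567 0.053 0.168]
top crank_axis 0.74 [201.3 301.2] [0.525 0.085 0.168]
top crank_axis 0.6 [303.9 475. ] [ 0.249 -0.354  0.168]
top clamp 0.83 [206.9 303.8] [0.521 0.086 0.   ]
top grip 0.58 [186.7 350. ] [ 0.572 -0.049  0.05 ]
top grip 0.38 [203.1 306.9] [0.529 0.075 0.05 ]
top brush 0.64 [201.5 309.2] [0.534 0.069 0.038]
side crank_knob 0.57 [179.4 328.8] [0.553 0.056 0.168]
side crank_knob 0.56 [299.7 279.6] [ 0.286 -0.323  0.168]
side crank_knob 0.5 [331.4 435.4] [ 0.533 -0.503  0.168]
side crank_axis 0.88 [178.8 317.1] [0.523 0.072 0.168]
side crank_axis 0.68 [316.2 268. ] [ 0.253 -0.353  0.168]
side crank_axis 0.24 [333.1 431.2] [ 0.524 -0.503  0.168]
side clamp 0.92 [219.4 316.3] [0.526 0.091 0.   ]
side clamp 0.9 [366.6 272.7] [ 0.249 -0.355  0.   ]
side grip 0.94 [227.2 344.2] [ 0.566 -0.034  0.05 ]
side brush 0.71 [214.2 319.7] [0.528 0.067 0.038]
```

```bash
python3 - <<'E'
from h import *
t=cv2.imread("pics/top0.png")[150:260,250:400]; cv2.imwrite("pics/t1.png",cv2.resize(t,None,fx=5,fy=5,interpolation=cv2.INTER_CUBIC))
t=cv2.imread("pics/side0.png")[155:265,265:385]; cv2.imwrite("pics/s1.png",cv2.resize(t,None,fx=5,fy=5,interpolation=cv2.INTER_CUBIC))
E
```

```text
(no output)
```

View pics/t1.png

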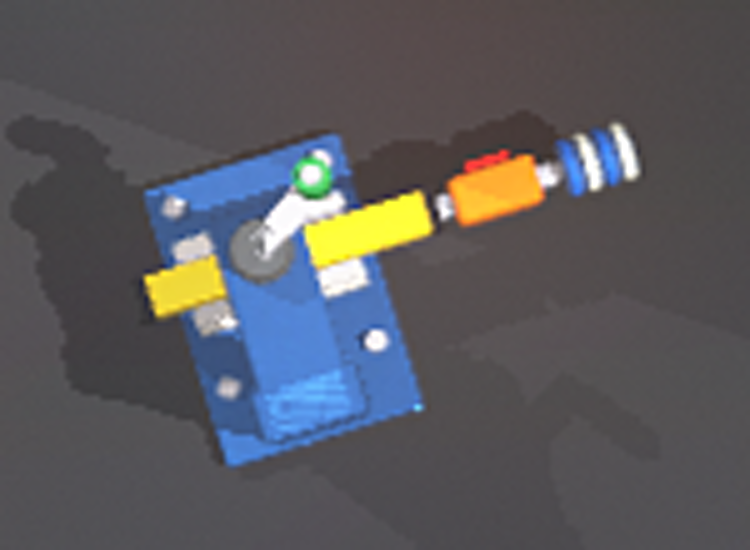

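View pics/s1.png

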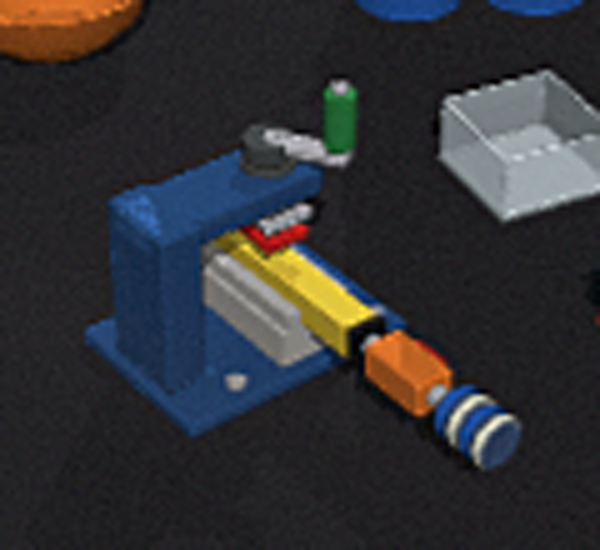

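```bash
python3 - <<'E'
from h import *
from scipy.spatial.transform import Rotation as R
im=cv2.imread("pics/top0.png"); hsv=cv2.cvtColor(im,cv2.COLOR_BGR2HSV).astype(int)
H,S,V=hsv[...,0],hsv[...,1],hsv[...,2]
box=np.zeros(H.shape,bool); box[165:235,270:390]=1
m={"yellow":box&(H>22)&(H<33)&(S>120)&(V>120),"orange":box&(H>8)&(H<20)&(S>150)&(V>150),"green":box&(H>45)&(H<85)&(S>100)&(V>60),"red":box&((H<5)|(H>172))&(S>150)&(V>90)}
zs={"yellow":.062,"orange":.063,"green":.187,"red":.05}
for k in m:
    r,c=np.nonzero(m[k]); P=np.array([atz("top",a,b,zs[k])[:2] for a,b in zip(r,c)]); 
    u,s,vt=np.linalg.svd(P-P.mean(0)); print(k,len(r),r.mean().round(1),c.mean().round(1),P.mean(0).round(4),vt[0].round(3),np.ptp((P-P.mean(0))@vt[0]).round(3),np.ptp((P-P.mean(0))@vt[1]).round(3), np.degrees(np.arctan2(vt[0][1],vt[0][0])).round(1))
print("rot",R.from_quat(manip.get_obs()["ee_rot"]).as_matrix().round(3))
# triangulate
def tri(q,j=0,z=None):
    pass
E
```

```text
yellow 345 199.8 309.4 [0.5367 0.0671] [ 0.269 -0.963] 0.164 0.025 -74.4
orange 130 186.8 349.6 [ 0.5702 -0.0475] [-0.278  0.961] 0.051 0.029 106.1
green 33 185.5 312.2 [0.5639 0.054 ] [-0.97  -0.242] 0.021 0.017 -166.0
red 19 181.7 346.8 [ 0.5861 -0.0404] [-0.277  0.961] 0.025 0.006 106.1
rot [[ 0.     0.43   0.903]
 [ 0.     0.903 -0.43 ]
 [-1.     0.    -0.   ]]
```

Request:
arm_command([
  [[0.3,-0.2,-0.73,1.0,0],[0.3,-0.2,-0.73,1.0,0],[0.3,-0.2,-0.73,1.0,0],[0.3,-0.2,-0.73,1.0,0],[0.3,-0.2,-0.73,1.0,0],[0.3,-0.2,-0.73,1.0,0],[0.3,-0.2,-0.73,1.0,0],[0.3,-0.2,-0.73,1.0,0],[0.3,-0.2,-0.73,1.0,0],[0.3,-0.2,-0.73,1.0,0],[0.3,-0.2,-0.73,1.0,0],[0.3,-0.2,-0.73,1.0,0]],
])

```text
clock: 1.75
position: [0.446, 0.2359, 0.3644]
ee_rot: [0.156, 0.69, -0.156, 0.69]
ft_force: [-0.1, 0.1, 0.1]
grip_width: 0.698
```

Request:
arm_command([
  [[0.5,-0.2,-0.73,1.0,0],[0.5,-0.2,-0.73,1.0,0],[0.5,-0.2,-0.73,1.0,0],[0.5,-0.2,-0.73,1.0,0],[0.5,-0.2,-0.73,1.0,0],[0.5,0,0,0,7],[0.5,0,0,0,7],[0.5,0,0,0,7],[0.5,0,0,0,7],[0.5,0,0,0,7],[0.5,0,0,0,7],[0.5,0,0,0,6.7]],
])

```text
clock: 2.75
position: [0.519, 0.1013, 0.389]
ee_rot: [0.428, 0.563, -0.428, 0.563]
ft_force: [0.2, -0.7, 1.0]
grip_width: 0.499
```

```bash
cat >> h.py <<'E'
from scipy.spatial.transform import Rotation as R
def st():
    o=manip.get_obs(); print("t",o["clock"].round(2),"p",o["position"].round(4),"f",o["ft_force"].round(1),"tq",o["torque"].round(2),"g",round(float(o["grip_width"]),3)); print(R.from_quat(o["ee_rot"]).as_matrix().round(3).tolist(),o["joint_pos"].round(2)); return o
E
python3 - <<'E'
from h import *
st()
im=manip.camera("wrist"); cv2.imwrite("pics/w1.png",im[:,:,::-1])
E
```

```text
Traceback (most recent call last):
  File "h.py", line 13, in st
    o=manip.get_obs(); print("t",o["clock"].round(2),"p",o["position"].round(4),"f",o["ft_force"].round(1),"tq",o["torque"].round(2),"g",round(float(o["grip_width"]),3)); print(R.from_quat(o["ee_rot"]).as_matrix().round(3).tolist(),o["joint_pos"].round(2)); return o
                                 ^^^^^^^^^^^^^^^^
AttributeError: 'float' object has no attribute 'round'
```

```bash
sed -i 's/o\["clock"\].round(2)/round(float(o["clock"]),2)/' h.py
python3 - <<'E'
from h import *
st()
i=manip.camera_info("wrist"); im=manip.camera("wrist"); cv2.imwrite("pics/w1.png",im[:,:,::-1]); print(np.round(i["pose"],3).tolist())
for q,z in [("crank_knob",.168),("crank_axis",.168),("clamp",0),("grip",.05),("button_face",.05),("brush",.038),("jaw_pad",.07)]:
    for r in manip.pinpoint(q,"wrist")[:3]:
        print(q,round(r["confidence"],2),np.round(r["pixel"],1),np.round(atz("wrist",*r["pixel"],z),4))
E
```

```text
t 2.75 p [0.519  0.1013 0.389 ] f [ 0.2 -0.7  1. ] tq [ 0.01  0.07 -0.02] g 0.499
[[0.0, 0.964, 0.267], [0.0, 0.267, -0.964], [-1.0, 0.0, -0.0]] [-0.62  0.08  0.37  1.59 -0.03  1.48  0.02]
[[0.964, 0.252, 0.086, 0.497], [0.267, -0.913, -0.31, 0.18], [0.0, 0.322, -0.947, 0.458], [0.0, 0.0, 0.0, 1.0]]
crank_knob 0.58 [239.6 348.6] [0.5662 0.0533 0.168 ]
crank_knob 0.15 [162.7 318.7] [0.5165 0.1198 0.168 ]
crank_axis 0.68 [201.3 322.7] [0.5305 0.085  0.168 ]
clamp 0.76 [162.1 318. ] [0.5271 0.0853 0.    ]
clamp 0.56 [354.  103.6] [ 0.2564 -0.3555  0.    ]
grip 0.89 [264.8 320.7] [ 0.5691 -0.0469  0.05  ]
button_face 0.58 [261.9 334.4] [ 0.5865 -0.037   0.05  ]
jaw_pad 0.66 [395.   73.9] [ 0.2524 -0.3704  0.07  ]
```

View pics/w1.png

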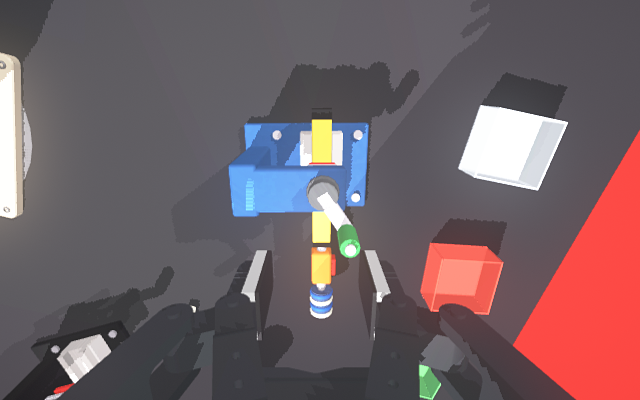

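```bash
python3 - <<'E'
from h import *
im=cv2.imread("pics/w1.png"); t=im[100:330,220:420]; cv2.imwrite("pics/w1c.png",cv2.resize(t,None,fx=2.6,fy=2.6,interpolation=cv2.INTER_CUBIC))
print("knobtop",atz("wrist",250,350,.187).round(4),"hub",atz("wrist",193,322,.147).round(4))
hsv=cv2.cvtColor(im,cv2.COLOR_BGR2HSV).astype(int);H,S,V=hsv[...,0],hsv[...,1],hsv[...,2]
box=np.zeros(H.shape,bool); box[100:330,290:370]=1
for k,mm,z in [("yellow",(H>22)&(H<33)&(S>120)&(V>100),.062),("orange",(H>8)&(H<20)&(S>150)&(V>150),.063),("green",(H>45)&(H<85)&(S>100)&(V>60),.168)]:
    r,c=np.nonzero(mm&box); P=np.array([atz("wrist",a,b,z)[:2] for a,b in zip(r,c)]); u,s,vt=np.linalg.svd(P-P.mean(0),full_matrices=False)
    print(k,len(r),r.mean().round(1),c.mean().round(1),c.min(),c.max(),r.min(),r.max(),P.mean(0).round(4),vt[0].round(3))
E
```

```text
knobtop [0.5663 0.0519 0.187 ] hub [0.5297 0.0864 0.147 ]
yellow 1337 188.9 320.7 312 331 119 282 [0.5373 0.0602] [-0.272  0.962]
orange 157 247.0 321.3 311 331 162 283 [ 0.5601 -0.0147] [ 0.287 -0.958]
green 343 240.1 349.3 338 359 225 257 [0.5673 0.0531] [ 0.331 -0.944]
```

View pics/w1c.png

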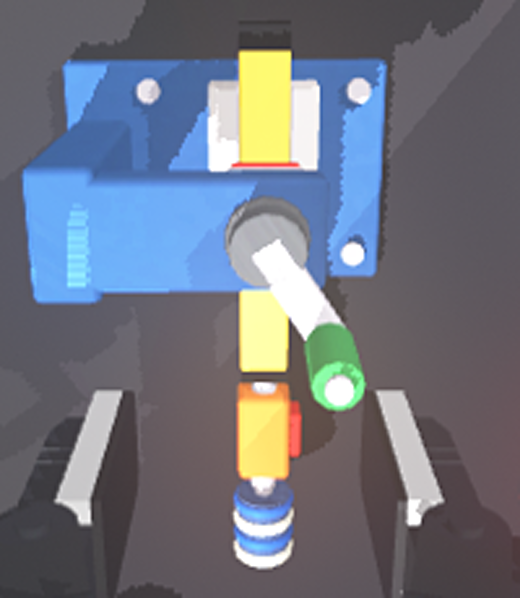

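Request:
arm_command([
  [[0.5,0.5,0.433,0.782,0],[0.5,0.5,0.433,0.782,0],[0.5,0.5,0.434,0.781,0],[0.5,1.0,0,0,0],[0.5,1.0,0,0,0],[0.5,0.4,0,0,0],[0.5,0,0,0,0]],
])

```text
clock: 3.73
position: [0.5653, 0.0538, 0.289]
ee_rot: [0.425, 0.565, -0.427, 0.563]
ft_force: [0.1, 0.3, -0.2]
grip_width: 0.498
```

```bash
python3 - <<'E'
from h import *
st()
i=manip.camera_info("wrist"); im=manip.camera("wrist"); cv2.imwrite("pics/w2.png",im[:,:,::-1])
for q,z in [("crank_knob",.168),("crank_axis",.168)]:
    for r in manip.pinpoint(q,"wrist")[:3]:
        print(q,round(r["confidence"],2),np.round(r["pixel"],1),np.round(atz("wrist",*r["pixel"],z),4))
o=manip.get_obs();M=R.from_quat(o["ee_rot"]).as_matrix()
for k in np.array([[0,0,0]]): print(proj("wrist",o["position"]+M@[.054,0,0]),proj("wrist",[o["position"][0],o["position"][1],.187]))
E
```

```text
t 3.73 p [0.5653 0.0538 0.289 ] f [ 0.1  0.3 -0.2] tq [ 0.03 -0.03 -0.05] g 0.498
[[-0.004, 0.962, 0.274], [-0.001, 0.274, -0.962], [-1.0, -0.004, -0.0]] [-0.53  0.22  0.42  1.66 -0.09  1.29  0.18]
crank_knob 0.85 [224.6 317.1] [0.5675 0.053  0.168 ]
crank_axis 0.97 [166.8 278.8] [0.5348 0.0834 0.168 ]
[np.float64(285.26812341298796), np.float64(316.5911951029654)] [np.float64(235.05472467664575), np.float64(315.91996678260284)]
```

View pics/w2.png

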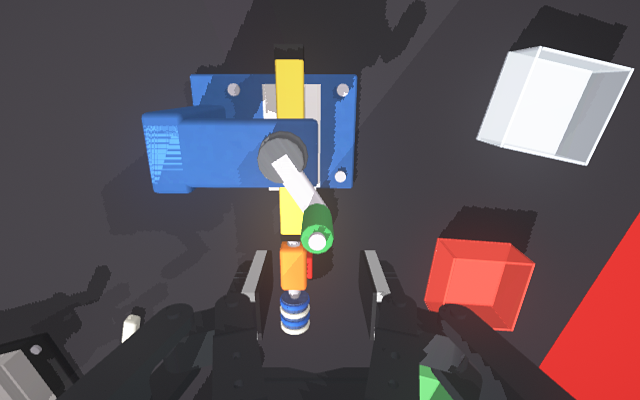

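Request:
arm_command([
  [[0.5,0.8,0.075,0.055,0],[0.5,0.8,0,0,0],[0.5,0.8,0,0,0],[0.5,0.05,0,0,0],[1,0,0,0,0],[1,0,0,0,0],[1,0,0,0,0],[1,0,0,0,0],[1,0,0,0,0],[1,0,0,0,0]],
], force=40)

```text
clock: 4.72
position: [0.5689, 0.0531, 0.2319]
ee_rot: [0.427, 0.564, -0.426, 0.564]
ft_force: [-4.8, 0.1, 6.6]
grip_width: 0.219
```

```bash
python3 - <<'E'
from h import *
st()
i=manip.camera_info("wrist"); im=manip.camera("wrist"); cv2.imwrite("pics/w3.png",im[:,:,::-1])
E
```

```text
t 4.72 p [0.5689 0.0531 0.2319] f [-4.8  0.1  6.6] tq [-0.03  1.16  0.02] g 0.219
[[0.002, 0.962, 0.273], [0.001, 0.273, -0.962], [-1.0, 0.002, -0.0]] [-0.52  0.27  0.41  1.72 -0.12  1.17  0.2 ]
```

View pics/w3.png

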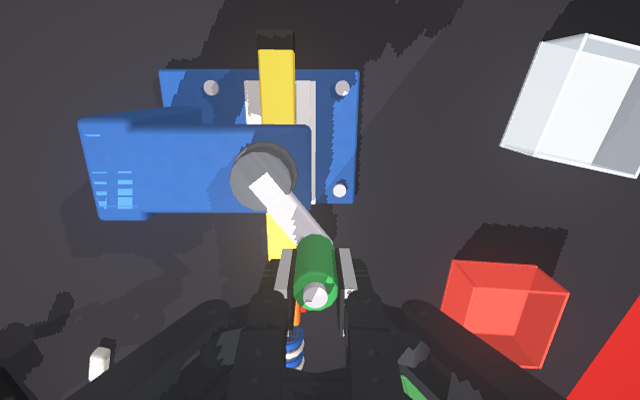

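```bash
python3 -c "
import numpy as np
for k in range(37):
    m=np.radians(63+10*k); print(k,round(-.314*np.sin(m),2),round(.314*np.cos(m),2),end=' | ')
"
```

```text
0 -0.28 0.14 | 1 -0.3 0.09 | 2 -0.31 0.04 | 3 -0.31 -0.02 | 4 -0.31 -0.07 | 5 -0.29 -0.12 | 6 -0.26 -0.17 | 7 -0.23 -0.21 | 8 -0.19 -0.25 | 9 -0.14 -0.28 | 10 -0.09 -0.3 | 11 -0.04 -0.31 | 12 0.02 -0.31 | 13 0.07 -0.31 | 14 0.12 -0.29 | 15 0.17 -0.26 | 16 0.21 -0.23 | 17 0.25 -0.19 | 18 0.28 -0.14 | 19 0.3 -0.09 | 20 0.31 -0.04 | 21 0.31 0.02 | 22 0.31 0.07 | 23 0.29 0.12 | 24 0.26 0.17 | 25 0.23 0.21 | 26 0.19 0.25 | 27 0.14 0.28 | 28 0.09 0.3 | 29 0.04 0.31 | 30 -0.02 0.31 | 31 -0.07 0.31 | 32 -0.12 0.29 | 33 -0.17 0.26 | 34 -0.21 0.23 | 35 -0.25 0.19 | 36 -0.28 0.14 |
```

Request:
arm_command([
  [[1,0,-0.28,0.14,0],[1,0,-0.3,0.09,0],[1,0,-0.31,0.04,0],[1,0,-0.31,-0.02,0],[1,0,-0.31,-0.07,0],[1,0,-0.29,-0.12,0]],
])

```text
clock: 5.27
position: [0.5271, 0.036, 0.2322]
ee_rot: [0.428, 0.561, -0.427, 0.565]
ft_force: [2.7, -11.2, 4.9]
grip_width: 0.218
```

```bash
cat >> h.py <<'E'
def crank(ax=np.array([.5348,.0834])):
    o=st(); d=o["position"][:2]-ax; M=R.from_quat(o["ee_rot"]).as_matrix()
    print("rad",np.hypot(*d).round(4),"theta",(np.degrees(np.arctan2(d@M[:2,2],d@M[:2,1]))%360).round(1),"ftool",(M.T@o["ft_force"]).round(1))
E
python3 -c "
from h import *; crank()"
```

```text
t 5.27 p [0.5271 0.036  0.2322] f [  2.7 -11.2   4.9] tq [-2.33 -0.53 -0.  ] g 0.218
[[0.006, 0.963, 0.269], [-0.003, 0.269, -0.963], [-1.0, 0.005, 0.004]] [-0.53  0.17  0.42  1.83 -0.07  1.15  0.18]
rad 0.0481 theta 114.8 ftool [-4.9 -0.4 11.5]
```

Request:
arm_command([
  [[1,0,-0.26,-0.11,0],[1,0,-0.23,-0.15,0],[1,0,-0.19,-0.25,0],[1,0,-0.14,-0.28,0],[1,0,-0.09,-0.3,0],[1,0,-0.04,-0.31,0]],
])

```text
clock: 5.77
position: [0.492, 0.0629, 0.2317]
ee_rot: [0.426, 0.563, -0.429, 0.563]
ft_force: [-17.8, -12.8, 22.0]
grip_width: 0.223
```

```bash
python3 -c "
from h import *; crank()"
```

```text
t 5.77 p [0.492  0.0629 0.2317] f [-17.8 -12.8  22. ] tq [-2.61  4.06  0.05] g 0.223
[[-0.003, 0.963, 0.269], [-0.003, 0.269, -0.963], [-1.0, -0.004, 0.002]] [-0.58  0.1   0.39  1.91 -0.04  1.15  0.09]
rad 0.0475 theta 170.0 ftool [-21.9 -20.7   7.5]
```

Request:
arm_command([
  [[0.6,0,0,0,0],[0.6,0,0,0,0],[0.6,-0.3,0,0,0],[0.6,0,0,0,0],[0.6,0,0,0,0]],
])

```text
clock: 6.18
position: [0.4938, 0.0664, 0.2385]
ee_rot: [0.427, 0.564, -0.426, 0.564]
ft_force: [0.2, -0.5, -0.4]
grip_width: 0.398
```

```bash
python3 - <<'E'
from h import *
crank()
im=manip.camera("wrist"); cv2.imwrite("pics/w4.png",im[:,:,::-1])
for q,z in [("crank_knob",.168),("crank_axis",.168)]:
    for r in manip.pinpoint(q,"wrist")[:3]:
        print(q,round(r["confidence"],2),np.round(r["pixel"],1),np.round(atz("wrist",*r["pixel"],z),4))
E
```

```text
t 6.18 p [0.4938 0.0664 0.2385] f [ 0.2 -0.5 -0.4] tq [-0.03  0.05  0.01] g 0.398
[[0.002, 0.962, 0.272], [0.001, 0.272, -0.962], [-1.0, 0.002, -0.0]] [-0.59  0.1   0.38  1.9  -0.04  1.16  0.09]
rad 0.0443 theta 173.3 ftool [0.4 0.  0.5]
crank_knob 0.57 [263.3 307.7] [0.4888 0.0671 0.168 ]
crank_axis 0.68 [253.  400.9] [0.5303 0.0848 0.168 ]
```

View pics/w4.png

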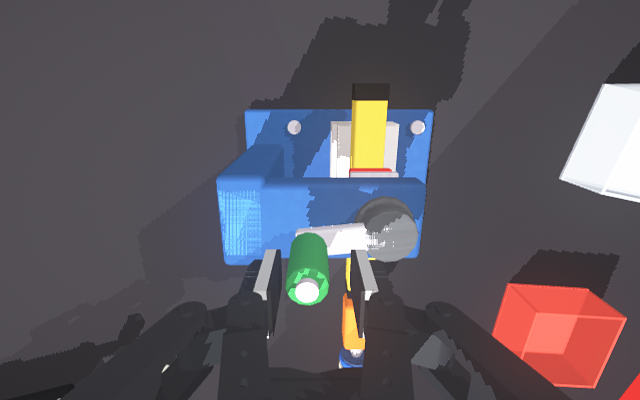

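Request:
arm_command([
  [[0.6,0,-0.18,-0.08,0],[0.6,0,0,0,0],[1,0,0,0,0],[1,0,0,0,0],[1,0,0,0,0],[1,0,-0.02,-0.31,0],[1,0,0.04,-0.31,0],[1,0,0.1,-0.3,0],[1,0,0.15,-0.28,0],[1,0,0.19,-0.25,0],[1,0,0.23,-0.21,0]],
])

```text
clock: 7.25
position: [0.4943, 0.1106, 0.2379]
ee_rot: [0.427, 0.563, -0.427, 0.564]
ft_force: [3.1, -8.3, 1.3]
grip_width: 0.215
```

```bash
python3 -c "
from h import *; crank(np.array([.532,.084]))"
```

```text
t 7.25 p [0.4943 0.1106 0.2379] f [ 3.1 -8.3  1.3] tq [-1.58 -0.54 -0.04] g 0.215
[[0.001, 0.963, 0.271], [-0.002, 0.271, -0.963], [-1.0, 0.001, 0.002]] [-0.63  0.12  0.35  1.87 -0.04  1.16  0.  ]
rad 0.0461 theta 231.0 ftool [-1.3  0.8  8.9]
```

```bash
python3 -c "
import numpy as np
for k in range(22):
    m=np.radians(238+10*k); print(k,round(-.314*np.sin(m),2),round(.314*np.cos(m),2),end=' | ')
"
```

```text
0 0.27 -0.17 | 1 0.29 -0.12 | 2 0.31 -0.07 | 3 0.31 -0.01 | 4 0.31 0.04 | 5 0.3 0.1 | 6 0.28 0.15 | 7 0.25 0.19 | 8 0.21 0.23 | 9 0.17 0.27 | 10 0.12 0.29 | 11 0.07 0.31 | 12 0.01 0.31 | 13 -0.04 0.31 | 14 -0.1 0.3 | 15 -0.15 0.28 | 16 -0.19 0.25 | 17 -0.23 0.21 | 18 -0.27 0.17 | 19 -0.29 0.12 | 20 -0.31 0.07 | 21 -0.31 0.01 |
```

Request:
arm_command([
  [[1,0,0.3,-0.12,0],[1,0,0.31,-0.09,0],[1,0,0.31,-0.07,0],[1,0,0.31,-0.01,0],[1,0,0.31,0.04,0],[1,0,0.3,0.1,0]],
])

```text
clock: 7.75
position: [0.5367, 0.1289, 0.238]
ee_rot: [0.426, 0.565, -0.426, 0.564]
ft_force: [-5.3, 0.2, 7.8]
grip_width: 0.217
```

```bash
python3 -c "
from h import *; crank(np.array([.532,.084]))"
```

```text
t 7.75 p [0.5367 0.1289 0.238 ] f [-5.3  0.2  7.8] tq [-0.03  1.41  0.01] g 0.217
[[-0.001, 0.962, 0.274], [0.001, 0.274, -0.962], [-1.0, -0.001, -0.001]] [-0.62  0.22  0.35  1.76 -0.08  1.18  0.03]
rad 0.0452 theta 291.9 ftool [-7.7 -5.  -1.6]
```

Request:
arm_command([
  [[1,0,0.28,0.15,0],[1,0,0.25,0.19,0],[1,0,0.21,0.23,0],[1,0,0.17,0.27,0],[1,0,0.12,0.29,0],[1,0,0.07,0.31,0]],
])

```text
clock: 8.25
position: [0.5728, 0.1023, 0.238]
ee_rot: [0.426, 0.565, -0.426, 0.564]
ft_force: [-7.5, 2.9, 7.7]
grip_width: 0.214
```

```bash
python3 -c "
from h import *; crank(np.array([.532,.084]))"
```

```text
t 8.25 p [0.5728 0.1023 0.238 ] f [-7.5  2.9  7.7] tq [ 0.76  1.89 -0.06] g 0.214
[[-0.002, 0.962, 0.274], [0.002, 0.274, -0.962], [-1.0, -0.001, -0.002]] [-0.56  0.29  0.37  1.68 -0.11  1.19  0.11]
rad 0.0448 theta 351.8 ftool [-7.7 -6.4 -4.9]
```

Request:
arm_command([
  [[1,0,-0.02,0.31,0],[1,0,-0.06,0.31,0],[1,0,-0.1,0.3,0],[1,0,-0.15,0.28,0],[1,0,-0.19,0.25,0],[1,0,0,0,0]],
])

```text
clock: 8.75
position: [0.5709, 0.0627, 0.2381]
ee_rot: [0.427, 0.564, -0.426, 0.565]
ft_force: [-0.1, -1.3, -0.5]
grip_width: -0.003
```

```bash
python3 -c "
from h import *; crank(np.array([.532,.084]))"
```

```text
t 8.75 p [0.5709 0.0627 0.2381] f [-0.1 -1.3 -0.5] tq [-0.1   0.02  0.02] g -0.003
[[0.002, 0.962, 0.274], [0.0, 0.274, -0.962], [-1.0, 0.002, -0.0]] [-0.52  0.27  0.39  1.71 -0.11  1.18  0.18]
rad 0.0444 theta 44.6 ftool [ 0.5 -0.4  1.3]
```

```bash
python3 - <<'E'
from h import *
im=manip.camera("wrist"); cv2.imwrite("pics/w5.png",im[:,:,::-1])
for q,z in [("crank_knob",.168),("crank_axis",.168)]:
    for r in manip.pinpoint(q,"wrist")[:3]:
        print(q,round(r["confidence"],2),np.round(r["pixel"],1),np.round(atz("wrist",*r["pixel"],z),4))
E
```

```text
crank_knob 0.77 [182.2 339.3] [0.5684 0.1061 0.168 ]
crank_axis 0.67 [208.3 247. ] [0.5313 0.0829 0.168 ]
```

View pics/w5.png

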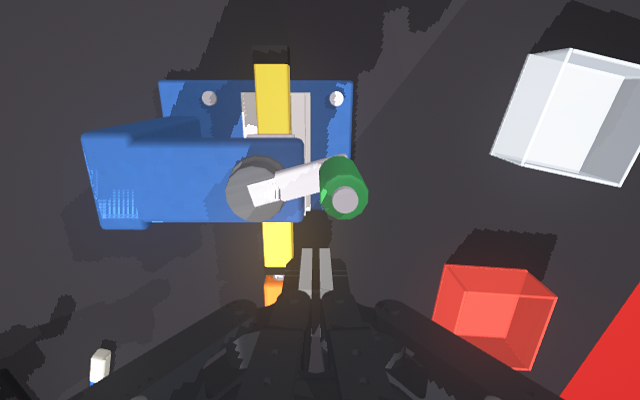

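Request:
arm_command([
  [[0.8,-0.9,0,0,0],[0.6,-0.8,0.19,-0.85,0],[0.5,-0.8,0.19,-0.85,-7],[0.5,0,0,0,-7],[0.5,0,0,0,-7],[0.5,0,0,0,-7],[0.5,0,0,0,-7],[0.5,0,0,0,-7],[0.5,0,0,0,-7],[0.5,0,0,0,-7],[0.5,0,0,0,-7],[0.5,0,0,0,-7]],
])

```text
clock: 9.9
position: [0.5679, 0.1056, 0.2998]
ee_rot: [0.024, 0.707, -0.024, 0.706]
ft_force: [-0.2, -0.1, -0.1]
grip_width: 0.503
```

```bash
python3 - <<'E'
from h import *
st()
im=manip.camera("wrist"); cv2.imwrite("pics/w6.png",im[:,:,::-1])
for q,z in [("crank_knob",.168),("crank_axis",.168)]:
    for r in manip.pinpoint(q,"wrist")[:3]:
        print(q,round(r["confidence"],2),np.round(r["pixel"],1),np.round(atz("wrist",*r["pixel"],z),4))
E
```

```text
t 9.9 p [0.5679 0.1056 0.2998] f [-0.2 -0.1 -0.1] tq [ 0.03 -0.03  0.  ] g 0.503
[[-0.001, 0.067, 0.998], [-0.0, 0.998, -0.067], [-1.0, -0.0, -0.001]] [-0.47  0.23  0.24  1.61 -0.06  1.31  1.28]
crank_axis 0.96 [167.9 275.8] [0.5304 0.0825 0.168 ]
```

View pics/w6.png

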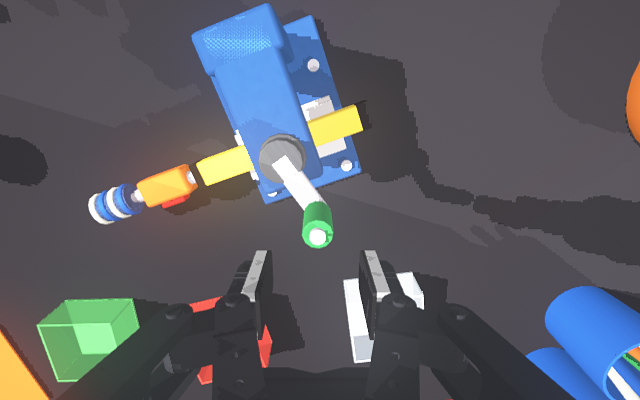

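```bash
python3 - <<'E'
from h import *
print(atz("wrist",237,317.5,.187).round(4), atz("wrist",212,318,.149).round(4))
E
```

```text
[0.5716 0.1059 0.187 ] [0.5697 0.1066 0.149 ]
```

Request:
arm_command([
  [[0.5,0.8,0,0.12,0],[0.5,0.8,0,0,0],[0.5,0.87,0,0,0],[0.5,0,0,0,0],[1,0,0,0,0],[1,0,0,0,0],[1,0,0,0,0],[1,0,0,0,0]],
], force=60)

```text
clock: 10.72
position: [0.5716, 0.106, 0.2398]
ee_rot: [0.026, 0.706, -0.026, 0.707]
ft_force: [0.3, 1.4, 2.2]
grip_width: 0.211
```

Request:
arm_command([
  [[1,0,-0.28,0.14,0],[1,0,-0.3,0.09,0],[1,0,-0.31,0.04,0],[1,0,-0.31,-0.02,0],[1,0,-0.31,-0.07,0]],
])

```text
clock: 11.13
position: [0.5744, 0.0901, 0.2413]
ee_rot: [0.029, 0.704, -0.009, 0.71]
ft_force: [17.3, 87.0, -9.8]
grip_width: 0.205
```

```bash
python3 -c "
from h import *; crank(np.array([.5315,.0835]))"
```

```text
t 11.13 p [0.5744 0.0901 0.2413] f [17.3 87.  -9.8] tq [19.18 -3.75 -0.06] g 0.205
[[0.009, 0.054, 0.999], [0.029, 0.998, -0.054], [-1.0, 0.03, 0.008]] [-0.42  0.27  0.24  1.69 -0.1   1.18  1.36]
rad 0.0434 theta 78.1 ftool [12.5 87.5 12.6]
```

Request:
arm_command([
  [[1,0,0.35,0,0],[1,0,0.35,0,0],[1,0,0,0,0]],
])

```text
clock: 11.38
position: [0.5752, 0.0942, 0.2406]
ee_rot: [0.026, 0.705, -0.019, 0.709]
ft_force: [3.9, 27.6, 0.2]
grip_width: 0.208
```

```bash
python3 - <<'E'
from h import *
crank(np.array([.5315,.0835]))
im=manip.camera("wrist"); cv2.imwrite("pics/w7.png",im[:,:,::-1])
im=manip.camera("side"); cv2.imwrite("pics/s7.png",cv2.resize(im[155:265,265:385,::-1],None,fx=5,fy=5,interpolation=cv2.INTER_CUBIC))
E
```

```text
t 11.38 p [0.5752 0.0942 0.2406] f [ 3.9 27.6  0.2] tq [ 5.58 -0.94  0.06] g 0.208
[[0.006, 0.064, 0.998], [0.009, 0.998, -0.064], [-1.0, 0.01, 0.005]] [-0.44  0.28  0.24  1.68 -0.08  1.19  1.33]
rad 0.045 theta 72.6 ftool [ 0.1 27.8  2.1]
```

View pics/w7.png

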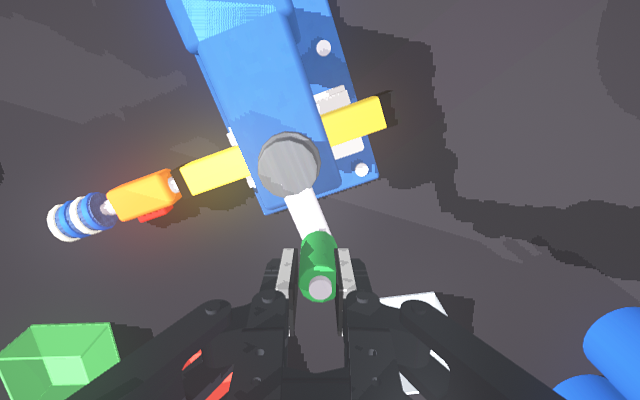

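View pics/s7.png

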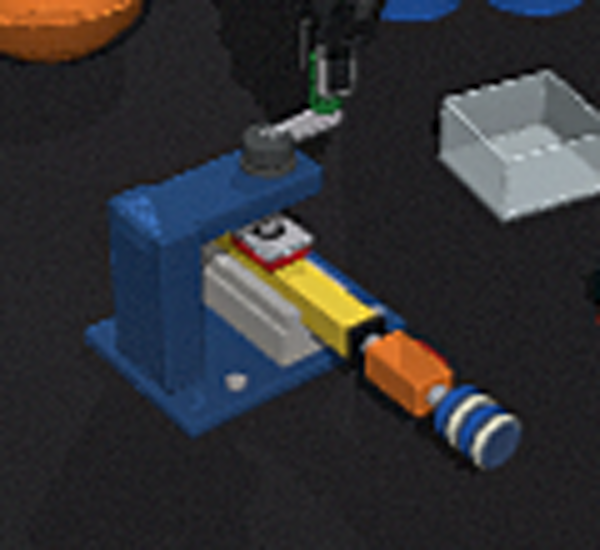

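Request:
arm_command([
  [[0.5,0,0,0,0],[0.5,0,0,0,0],[0.5,-0.8,0,0,0],[0.5,-0.8,0,0,0],[0.5,-0.9,0,0,0],[0.4,0,-0.89,0,0],[0.3,0,-0.89,0,0],[0.3,0,-0.89,0,0],[0.3,0,-0.89,0,0],[0.3,0,-0.89,0,0],[0.3,0,-0.89,0,0],[0.3,0,0,0,7]],
])

```text
clock: 12.48
position: [0.5637, -0.0544, 0.3019]
ee_rot: [0.069, 0.703, -0.071, 0.704]
ft_force: [-0.5, -0.4, 0.0]
grip_width: 0.703
```

Request:
arm_command([
  [[0.3,0,0,0,7],[0.3,0,0,0,7],[0.3,0,0,0,7],[0.3,0,0,0,7],[0.3,0,0,0,7],[0.3,0,0,0,7],[0.3,0,0,0,7],[0.3,0,0,0,7],[0.3,0,0,0,7],[0.3,0,0,0,0]],
])

```text
clock: 13.32
position: [0.5643, -0.0488, 0.3015]
ee_rot: [0.429, 0.562, -0.428, 0.563]
ft_force: [0.0, 0.3, -0.3]
grip_width: 0.7
```

```bash
python3 - <<'E'
from h import *
o=st(); M=R.from_quat(o["ee_rot"]).as_matrix()
im=manip.camera("wrist"); cv2.imwrite("pics/w8.png",im[:,:,::-1])
for q,z in [("crank_knob",.168),("crank_axis",.168),("grip",.05),("button_face",.05),("brush",.038)]:
    for r in manip.pinpoint(q,"wrist")[:2]:
        X=atz("wrist",*r["pixel"],z); print(q,round(r["confidence"],2),np.round(r["pixel"],1),X.round(4),"tool",(M.T@(X-o["position"])).round(4))
hsv=cv2.cvtColor(im,cv2.COLOR_RGB2HSV).astype(int);H,S,V=hsv[...,0],hsv[...,1],hsv[...,2]
box=np.zeros(H.shape,bool); box[100:330,270:370]=1
for k,mm,z in [("orange",(H>8)&(H<20)&(S>150)&(V>150),.063),("yellow",(H>22)&(H<33)&(S>120)&(V>100),.062)]:
    r,c=np.nonzero(mm&box); P=np.array([atz("wrist",a,b,z) for a,b in zip(r,c)]); P2=(P-o["position"])@M
    print(k,len(r),r.mean(),c.mean(),r.min(),r.max(),c.min(),c.max(),P.mean(0).round(4),"tool y",np.percentile(P2[:,1],[2,50,98]).round(4),"z",np.percentile(P2[:,2],[2,50,98]).round(4))
E
```

```text
t 13.32 p [ 0.5643 -0.0488  0.3015] f [ 0.   0.3 -0.3] tq [-0.02  0.    0.04] g 0.7
[[0.001, 0.964, 0.266], [-0.0, 0.266, -0.964], [-1.0, 0.001, 0.0]] [-0.39  0.21  0.46  1.65 -0.1   1.31  0.35]
grip 0.81 [175.5 319.2] [ 0.5681 -0.0488  0.05  ] tool [0.2515 0.0034 0.0009]
button_face 0.68 [172.2 337.1] [ 0.5846 -0.0404  0.05  ] tool [ 0.2515  0.0216 -0.0029]
brush 0.62 [ 39.8 323. ] [0.5362 0.0742 0.038 ] tool [ 0.2635  0.0054 -0.1262]
brush 0.53 [173.4 319.6] [ 0.5688 -0.0494  0.038 ] tool [0.2635 0.004  0.0015]
orange 340 168.08529411764707 323.49411764705883 147 199 306 333 [ 0.569  -0.0374  0.063 ] tool y [-0.0097  0.0132  0.0171] z [-0.0297 -0.0143  0.0215]
yellow 422 151.281990521327 317.1516587677725 100 198 307 332 [ 0.5585 -0.0237  0.062 ] tool y [-0.0088 -0.001   0.0145] z [-0.0699 -0.0188 -0.0002]
```

View pics/w8.png

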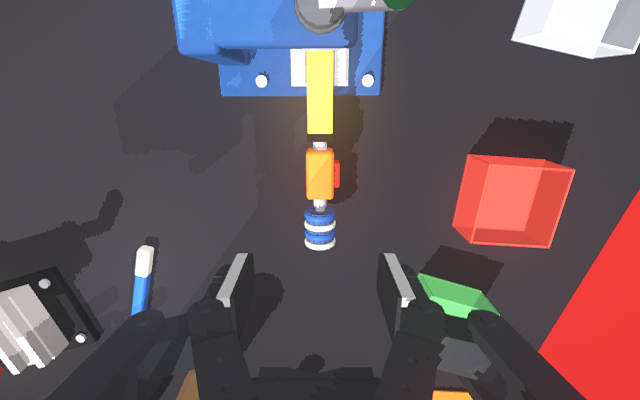

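Request:
arm_command([
  [[0.3,0.95,0.19,0.02,0],[0.3,0.95,0,0,0],[0.3,0.95,0,0,0],[0.3,0.95,0,0,0],[0.3,0.95,0,0,0],[0.3,0.95,0,0,0],[0.3,0,0,0,0]],
])

```text
clock: 14.2
position: [0.5668, -0.0471, 0.1541]
ee_rot: [0.424, 0.566, -0.428, 0.563]
ft_force: [-0.2, 0.1, 0.1]
grip_width: 0.699
```

```bash
python3 - <<'E'
from h import *
o=st(); M=R.from_quat(o["ee_rot"]).as_matrix()
im=manip.camera("wrist"); cv2.imwrite("pics/w9.png",im[:,:,::-1])
for q,z in [("grip",.05),("button_face",.05),("brush",.038)]:
    for r in manip.pinpoint(q,"wrist")[:2]:
        X=atz("wrist",*r["pixel"],z); print(q,round(r["confidence"],2),np.round(r["pixel"],1),X.round(4),"tool",(M.T@(X-o["position"])).round(4))
im=manip.camera("side"); cv2.imwrite("pics/s9.png",cv2.resize(im[125:275,245:405,::-1],None,fx=4,fy=4,interpolation=cv2.INTER_CUBIC))
E
```

```text
t 14.2 p [ 0.5668 -0.0471  0.1541] f [-0.2  0.1  0.1] tq [-0.02  0.04 -0.02] g 0.699
[[-0.007, 0.962, 0.274], [-0.0, 0.274, -0.962], [-1.0, -0.007, -0.001]] [-0.36  0.36  0.43  1.8  -0.17  1.03  0.42]
grip 0.93 [237.1 316.6] [ 0.5696 -0.0498  0.05  ] tool [0.1041 0.0027 0.0036]
button_face 0.67 [234.9 353.8] [ 0.592  -0.0428  0.05  ] tool [0.1039 0.0262 0.003 ]
brush 0.88 [1.000e-01 3.221e+02] [0.5387 0.0744 0.038 ] tool [ 0.1162  0.007  -0.1243]
```

View pics/w9.png

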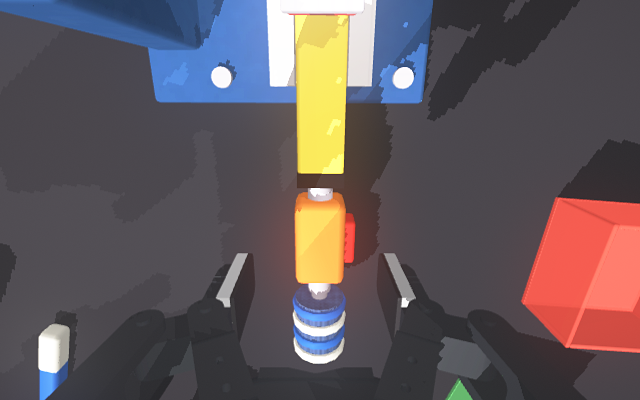

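View pics/s9.png

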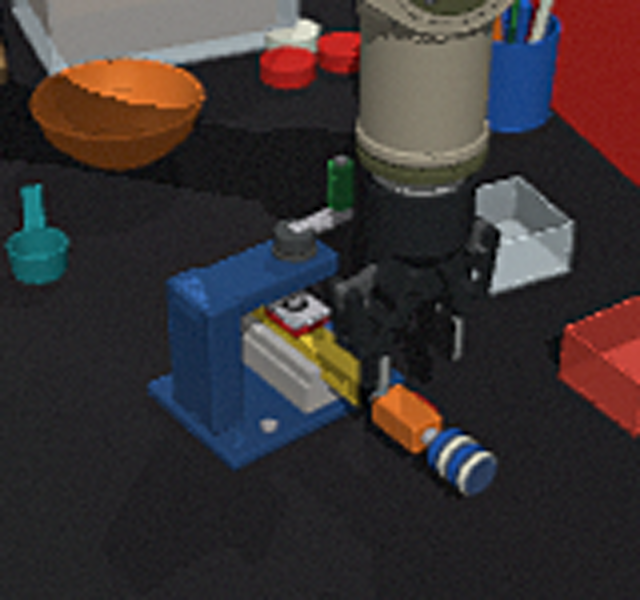

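Request:
arm_command([
  [[0.3,0.6,0.12,0.12,0],[0.3,0.6,0,0,0],[0.3,0.56,0,0,0],[0.3,0,0,0,0],[1,0,0,0,0],[1,0,0,0,0],[1,0,0,0,0],[1,0,0,0,0],[1,0,0,0,0],[1,0,0,0,0],[1,0,0,0,0],[1,0,0,0,0]],
], force=50)

```text
clock: 15.45
position: [0.573, -0.0497, 0.1163]
ee_rot: [0.427, 0.564, -0.426, 0.564]
ft_force: [-5.6, -0.8, 9.4]
grip_width: 0.32
```

```bash
python3 - <<'E'
from h import *
o=st(); M=R.from_quat(o["ee_rot"]).as_matrix()
im=manip.camera("wrist"); cv2.imwrite("pics/w10.png",im[:,:,::-1])
im=manip.camera("side"); cv2.imwrite("pics/s10.png",cv2.resize(im[165:275,285:405,::-1],None,fx=5,fy=5,interpolation=cv2.INTER_CUBIC))
E
```

```text
t 15.45 p [ 0.573  -0.0497  0.1163] f [-5.6 -0.8  9.4] tq [-0.12  1.2   0.42] g 0.32
[[0.001, 0.962, 0.273], [0.0, 0.273, -0.962], [-1.0, 0.001, 0.0]] [-0.34  0.42  0.42  1.81 -0.21  0.95  0.45]
```

View pics/w10.png

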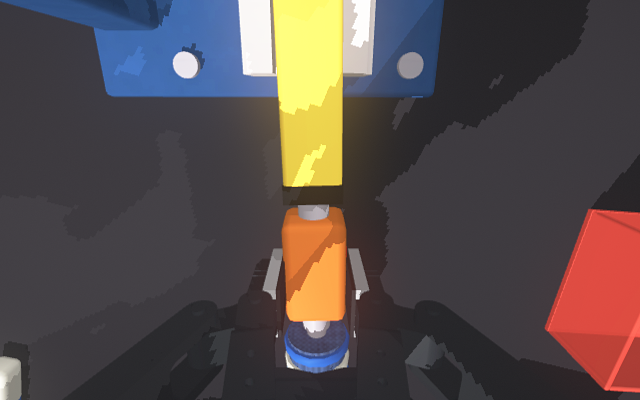

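View pics/s10.png

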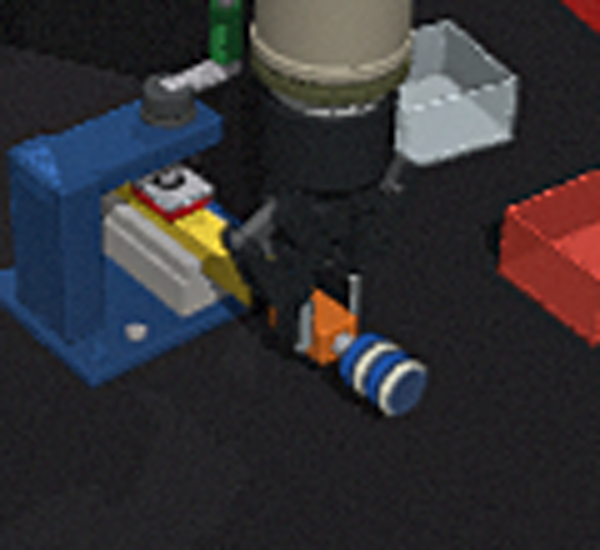

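Request:
arm_command([
  [[1,-0.05,-0.02,0.1,0],[1,-0.05,-0.02,0.2,0],[1,-0.05,-0.02,0.3,0],[1,0,0,0.3,0],[1,0,0,0.3,0],[1,0,0,0,0]],
])

```text
clock: 16.05
position: [0.5797, -0.0783, 0.1179]
ee_rot: [0.427, 0.564, -0.426, 0.564]
ft_force: [4.2, 4.3, -10.4]
grip_width: 0.321
```

```bash
python3 - <<'E'
from h import *
o=st(); M=R.from_quat(o["ee_rot"]).as_matrix(); print((M.T@o["ft_force"]).round(1), ((o["position"]-[.573,-.0497,.1163])@M).round(4))
im=manip.camera("wrist"); cv2.imwrite("pics/w11.png",im[:,:,::-1])
E
```

```text
t 16.05 p [ 0.5797 -0.0783  0.1179] f [  4.2   4.3 -10.4] tq [ 0.68 -0.82 -0.18] g 0.321
[[0.0, 0.962, 0.272], [0.001, 0.272, -0.962], [-1.0, 0.001, -0.001]] [-0.29  0.44  0.43  1.78 -0.22  0.96  0.5 ]
[10.4  5.2 -3. ] [-0.0017 -0.0014  0.0293]
```

View pics/w11.png

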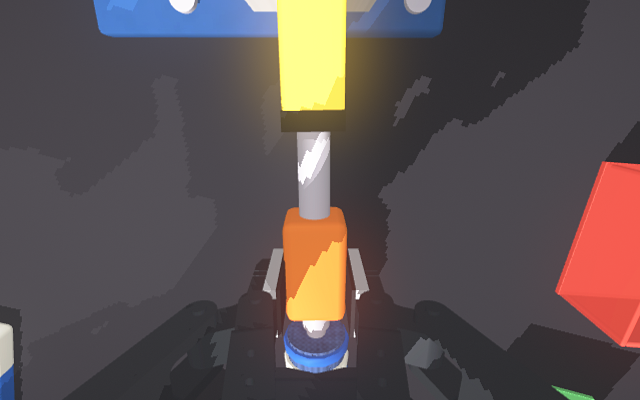

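Request:
arm_command([
  [[1,0.04,0.02,0.3,0],[1,0.04,0.02,0.32,0],[1,0,0,0.32,0],[1,0,0,0.32,0],[1,0,0,0.32,0],[1,0,0,0.32,0],[1,0,0,0.32,0],[1,0,0,0.32,0],[1,0,0,0.32,0],[1,0,0,0.2,0],[1,0,0,0,0]],
])

```text
clock: 17.02
position: [0.6019, -0.1511, 0.1167]
ee_rot: [0.427, 0.564, -0.426, 0.564]
ft_force: [1.2, 5.2, -2.1]
grip_width: 0.32
```

```bash
python3 - <<'E'
from h import *
o=st(); M=R.from_quat(o["ee_rot"]).as_matrix(); print((M.T@o["ft_force"]).round(1), ((o["position"]-[.573,-.0497,.1163])@M).round(4))
E
```

```text
t 17.02 p [ 0.6019 -0.1511  0.1167] f [ 1.2  5.2 -2.1] tq [ 1.06 -0.29 -0.02] g 0.32
[[0.001, 0.962, 0.273], [0.002, 0.273, -0.962], [-1.0, 0.002, -0.002]] [-0.17  0.51  0.44  1.69 -0.25  1.    0.64]
[ 2.1  2.6 -4.7] [-0.0006  0.0002  0.1055]
```

Request:
arm_command([
  [[1,0,0,0.1,0],[1,0,0,0.08,0],[1,0,0,0.04,0],[1,0,0,0,0],[1,0,0,0,0]],
])

```text
clock: 17.43
position: [0.6033, -0.1553, 0.1167]
ee_rot: [0.427, 0.565, -0.425, 0.564]
ft_force: [0.3, 5.6, -2.3]
grip_width: 0.319
```

```bash
python3 - <<'E'
from h import *
o=st(); M=R.from_quat(o["ee_rot"]).as_matrix(); print((M.T@o["ft_force"]).round(1), ((o["position"]-[.573,-.0497,.1163])@M).round(4))
E
```

```text
t 17.43 p [ 0.6033 -0.1553  0.1167] f [ 0.3  5.6 -2.3] tq [ 1.14 -0.1  -0.12] g 0.319
[[0.001, 0.962, 0.274], [0.002, 0.274, -0.962], [-1.0, 0.001, -0.002]] [-0.16  0.52  0.44  1.68 -0.25  1.    0.64]
[ 2.3  1.9 -5.3] [-0.0006  0.0002  0.1099]
```

Request:
arm_command([
  [[1,0,0,0.08,0],[1,0,0,0.06,0],[1,0,0,0,0],[1,0,0,0,0]],
])

```text
clock: 17.77
position: [0.6038, -0.156, 0.1164]
ee_rot: [0.427, 0.567, -0.424, 0.563]
ft_force: [-4.0, 14.9, 2.1]
grip_width: 0.32
```

```bash
python3 - <<'E'
from h import *
o=st(); M=R.from_quat(o["ee_rot"]).as_matrix(); print((M.T@o["ft_force"]).round(1), ((o["position"]-[.573,-.0497,.1163])@M).round(4))
im=manip.camera("wrist"); cv2.imwrite("pics/w12.png",im[:,:,::-1])
im=manip.camera("side"); cv2.imwrite("pics/s12.png",cv2.resize(im[155:305,265:425,::-1],None,fx=4,fy=4,interpolation=cv2.INTER_CUBIC))
im=manip.camera("top"); cv2.imwrite("pics/t12.png",im[:,:,::-1])
E
```

```text
t 17.77 p [ 0.6038 -0.156   0.1164] f [-4.  14.9  2.1] tq [ 2.84  0.83 -0.2 ] g 0.32
[[-0.002, 0.961, 0.276], [0.006, 0.276, -0.961], [-1.0, 0.0, -0.006]] [-0.15  0.52  0.43  1.67 -0.26  1.    0.65]
[ -2.    0.3 -15.5] [-0.0008  0.0003  0.1107]
```

View pics/w12.png

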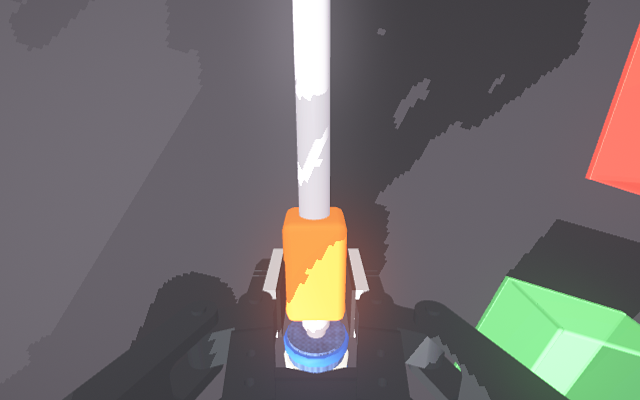

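View pics/s12.png

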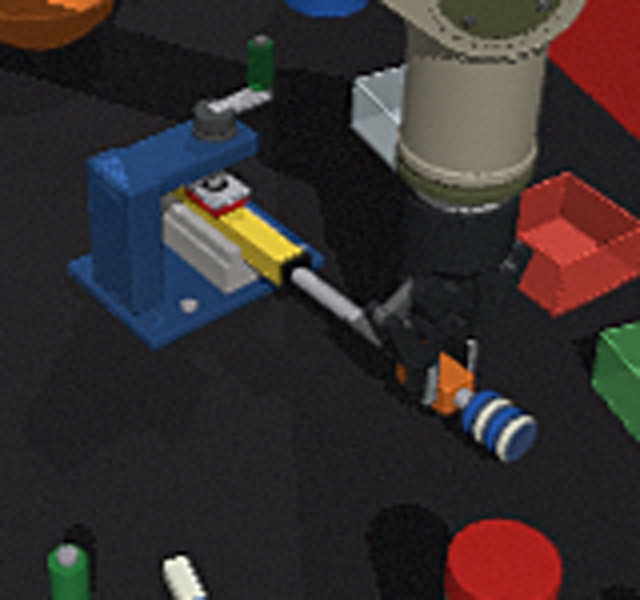

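View pics/t12.png

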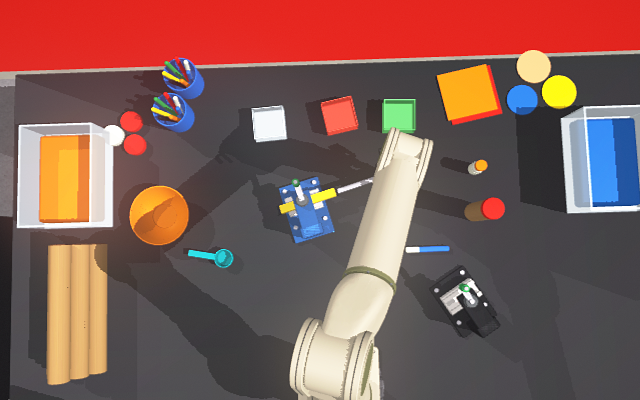

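Request:
arm_command([
  [[1,0,0,-0.04,0],[1,0,0,0,0],[1,0,0,0,0]],
])

```text
clock: 18.17
position: [0.6037, -0.1559, 0.1165]
ee_rot: [0.427, 0.566, -0.424, 0.563]
ft_force: [-3.2, 12.0, 0.3]
grip_width: 0.317
```

```bash
python3 - <<'E'
from h import *
o=st(); M=R.from_quat(o["ee_rot"]).as_matrix(); print((M.T@o["ft_force"]).round(1), ((o["position"]-[.573,-.0497,.1163])@M).round(4))
for f in ["top0","t12"]:
    im=cv2.imread(f"pics/{f}.png"); hsv=cv2.cvtColor(im,cv2.COLOR_BGR2HSV).astype(int);H,S,V=hsv[...,0],hsv[...,1],hsv[...,2]
    b=np.zeros(H.shape,bool); b[165:235,270:345]=1
    r,c=np.nonzero(b&(H>22)&(H<33)&(S>120)&(V>100)); P=np.array([atz("top",a,q,.062)[:2] for a,q in zip(r,c)]); d=P@np.array([.273,-.962]); print(f,len(r),np.percentile(d,[0,1,99,100]).round(4))
E
```

```text
t 18.17 p [ 0.6037 -0.1559  0.1165] f [-3.2 12.   0.3] tq [ 2.26  0.5  -0.17] g 0.317
[[-0.001, 0.961, 0.275], [0.005, 0.275, -0.961], [-1.0, 0.001, -0.005]] [-0.15  0.52  0.43  1.68 -0.26  1.    0.65]
[ -0.2   0.3 -12.4] [-0.0007  0.0003  0.1105]
top0 346 [-0.0067 -0.0056  0.1558  0.1575]
t12 351 [-0.0067 -0.0056  0.1558  0.1575]
```

Sleeve has not moved, the rod is on its second stop (110.5 mm, 12 N), and the button is squeezed. Handing in.

```bash
python3 -c "
from h import *
print(manip.hand_in())"
```

```text
the job is handed in; nothing more can be done
None
```

I cranked the blue clamp (not the black look-alike) clockwise to its stop and pinched the orange grip over its red button. I then drew the rod out to the second stop and handed in at 18.2 s of the 48 s, still holding it there. The hand-in reports no verdict.

**Last checks**
- **Rod:** the tool moved 110.5 mm from where it first gripped. The pull rose from about 5 N to 15.5 N at the stop, and I eased it to about 12 N, below the roughly 25 N the clamped sleeve resists.
- **Button:** at a 50 N grip the opening reads about 27 mm. The same reading came out about 2 mm low on the 20 mm knob. Corrected, it is about 29 mm, the width of the grip with the button fully in.
- **Sleeve:** its ends lie in the same place in the top view before and after the pull.
- **Other things on the table:** by eye, they stand where they were in the last top picture.

**What went wrong or stayed unclear**
- The knob slipped out of the fingers once, after about 286° of turning. I re-gripped it with the hand turned about 70° and finished.
- I ran into the crank's stop harder than planned. The crank had evidently not started at 0, as it stopped after about 305° rather than 358°. The wrist read 87 N when I checked (limit 120 N), and I backed off.
- I did not measure the pad's force. That it grips firmly rests on three things: the crank holding against 27 N without turning, the pad looking seated in the side view, and the sleeve not moving under the pull.

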